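Open the lamp cabinet's drop-front flap on its two supports and stand the lamp on it

TASK

Make the lamp cabinet's drop-front flap ready as a work shelf: while the flap is still up, pull both slide-out supports all the way out, then lower the flap gently onto them, never letting it drop, and stand the loose glass lamp upright on the flap, well in from its edges. The lamp stands in the flap's way at first, so set it clear beforehand; keep it on its feet and do not shift or knock over the other things on the bench.

Things in the scene. Friction and masses are not known exactly. Their poses are not given: they have to be found in the camera images.
- cabinet: Grey lamp cabinet, 320 wide (y), 200 deep, 250 high, fixed. Origin on the bench below the middle of the flap's hinge axis; x into the cabinet, y to its left, z up. Below the flap a 72 mm high plinth (front at x = 6 mm) holds the supports. On its top lie a notebook and tape (up to 275 mm above the bench); fixed spare lamps stand inside, 90 mm or more behind the hinge.
- flap (a joint): Hinge of the drop-front flap, rad: 0 closed (leaning 0.17 rad back from upright), 1.741 level; it would sag to 2.05 if nothing held it. Leans shut by its weight until about 0.17, then falls open freely: hardly any friction, no catch, 0.4 to 0.7 kg.
- flap_hinge (a point): Middle of the flap's hinge axis, 80 mm above the bench, turning with the flap: z from the hinge along the panel to the free edge, y along the hinge to the left, x through the panel (into the cabinet when closed, up when level). Panel 300 wide (y), 14 thick (x -7 to 7 mm), z 1 to 169 mm; x = 7 mm is its top when level, 87 mm above the bench.
- flap_rail (a point): Middle of the grip rail on the flap's free edge: round bar 11 mm thick, 124 long along y, 206 mm from the hinge axis in the panel's plane, clear gap of 31 mm to the panel edge, a stub at each end. Closed, it is 283 mm above the bench, clear of the cabinet's top, to be gripped across x from above; it can turn between the fingers.
- support_left (a joint): Pull-out of the left support (cabinet's +y side), m: 0 pushed in, 0.11 fully out (stop), towards the cabinet's -x. About 2 N of friction; it stays where it is left. Square wooden bar 20x20 mm, its top 72 mm above the bench, just below the level flap.
- support_right (a joint): The same for the right support (cabinet's -y side).
- support_left_knob (a point): Grip point of the left support's steel knob (36 mm proud of the bar's end; head 17 mm thick, 18 mm long), on its axis 12 mm short of the tip; 62 mm above the bench, 115 mm left of the cabinet's middle, cabinet x = -20 mm when pushed in. Axes as the cabinet's. The overhanging flap above leaves no room for a vertical gripper: come tilted about 30 degrees, fingers pointing down and forward.
- support_right_knob (a point): The same for the right support, 115 mm right of the cabinet's middle.
- lamp: The loose hollow cathode lamp: glass tube 36 mm thick on a 38 mm thick, 40 mm high dark base, 149 high, about 0.1 kg, standing in front of the cabinet. Origin at the centre of its underside, z up.
- instrument_corner (a point): Foot of the near left corner of the large fixed instrument, 535 high, that fills the bench behind and to the right of this point (larger x and smaller y).
- flask: Bystander: stoppered flask, 62 thick, 180 high, standing; origin under its centre.
- amber_bottle: Bystander: amber bottle, 60 thick, 115 high, standing; origin under its centre.
- white_bottle: Bystander: white bottle, 52 thick, 98 high, standing; origin under its centre.
- small_bottle: Bystander: small capped bottle, 42 thick, 80 high, standing close to the cabinet's left side; origin under its centre.
- spanner: Bystander: open spanner lying flat, 33x159x6, long along its y; origin under its centre.
- parts_tray: Bystander: small open tray of rings, 68x100x18, long along its y; origin under its centre.
- screwdriver: Bystander: screwdriver lying flat, 24x188x27, long along its y; origin under its centre.
Mind the look-alikes: they are no part of the job. Leave any blue look-alike of the lamp alone.

How it is judged:
On the way, in this order (a step that is already met when the one before it is completed fails the run):
1. both supports are pulled all the way out while the flap is still up (value of joint each of support_left, support_right above 0.1 m and value of joint flap below 0.4 rad), for 0.2 s.
2. the flap lies level on both supports (value of joint each of support_left, support_right above 0.1 m and value of joint flap between 1.7 and 1.785 rad and contact force between flap and support_left above 0.1 N and contact force between flap and support_right above 0.1 N), for 0.2 s.
At the end, for the whole second after the job is handed in: Both supports are out at least 100 of 110 mm, the flap rests on both and is level within about 0.04 rad, and the lamp stands on it at rest, upright within 0.1 rad, its centre at least 22 mm in from every edge and from the hinge line (all of step 2 and x of lamp in the frame of flap_hinge between 0.003 and 0.012 m and y of lamp in the frame of flap_hinge between -0.128 and 0.128 m and z of lamp in the frame of flap_hinge between 0.022 and 0.147 m and angle between lamp's own z axis and vertical below 0.1 rad and contact force between lamp and flap above 0.3 N and linear speed of lamp below 0.02 m/s); the robot touches nothing.
It fails at once if the flap is let drop: it opens faster than 2.5 rad/s (velocity of joint flap above 2.5 rad/s).
It fails at once if the lamp is tipped over (more than 0.6 rad) (angle between lamp's own z axis and vertical above 0.6 rad).
It fails at once if another thing on the bench is shifted by more than 30 mm (distance of any of small_bottle, flask, amber_bottle, white_bottle, spanner, parts_tray, screwdriver from where it was at the start of the episode above 0.03 m).
It fails at once if a bottle or the flask is knocked over (angle between any of small_bottle, flask, amber_bottle, white_bottle's own z axis and vertical above 0.5 rad).
It also fails if it takes over 72 s, if anything falls off the work surface, if the arm or the gripper's body presses on something with over 40 N, if the wrist force passes 120 N, or if a joint passes its speed limit or range.

ROBOT

A 6-joint arm with a two-finger parallel gripper is mounted at the origin on a cart in front of the work surface, level with it; the furniture and walls round the work are solid. World frame = base frame: x ahead of the robot, y to its left, z up, the work surface at z = 0. Lengths are in m, angles in rad, forces in N, time in s.
With the tool pointing down it reaches from about 0.325 to 0.775 m from the base axis. Payload 9.3 kg.
Tool frame: the origin (TCP) lies on the centre line of the jaws, within the pads' length; the fingertips stand manip.tips_ahead ahead of it and the grasp point (between the pads) lies 6 mm ahead of it (manip.tips_ahead is the distance from the TCP to the fingertips, in m); z points along the fingers, y is the line along which they close (so a half turn about z gives the same grasp; the last joint's range is limited). The gripper opens to 85 mm and grips with 20 to 120 N. Pads are 22 mm wide; open, the fingers measure 114 mm over their backs; the gripper's body (76 mm by 85 mm) begins 54 mm behind the grasp point. The pads swing forward as they close: fully open they stand 13 mm farther back than shut.
Start: joints at [1.037, 0.259, 0.021, 1.334, 0, 1.418], TCP at [0.204, 0.511, 0.256] pointing down, gripper open.
Joint ranges: [-3.04, 3.04], [-0.91, 1.82], [-1.04, 1.36], [-1.92, 1.95], [-1.52, 1.45], [-3.14, 3.14]. Speed limits (rad/s): [2.22, 2.22, 2.79, 3.14, 3.14, 3.14].

INTERFACE

Orientations are given as a rotation vector (axis times angle).
In Python, from rig import manip gives the robot as it stands. The module is installed in compiled form; this text tells all that it offers.
- The arm moves only by the tool play_rows, never from a script. Its argument "moves" is a list of rows, each a list of 6 numbers: the shift along the tool's x, y, z in units of 40 mm (1.0 is 40 mm), then the turn, a rotation vector about the tool's x, y, z in units of 6 degrees (1.0 is 6 degrees). A call has 1 to 20 rows; each row shifts and turns the commanded pose from where the row before left it, along the tool's axes as they then stand; what a row does not reach is not made up. A row lasts 1/12 s, in which the tool goes at most 41.7 mm and 7.16 degrees, less where a joint would pass 70% of its speed; a pose out of reach is approached as far as the arm can. A call is refused whole if a number of a shift passes 1 or a number of a turn 1, either way. A call with a gripper value outside its range is refused whole. "hand" is the finger opening in mm, from 0 to 85.4, set as the call begins (left out, the last holds). The fingers move at their own pace and stop on an object; "force" is the grip in N (left out, the last holds). Time passes only in rows, so rows that do not move let the fingers close. It gives the time, the measured TCP pose, the force, the opening and the grip force at its end, in the units of the state.
- manip.read_state(): the state, without advancing time (a new reading comes with each control period).
- manip.grab_frame(name): name is "scene" or "top"; returns (picture, depth): 420x560x3 uint8, red, green, blue; 420x560 float32, m along the optical axis (not along the pixel's ray), 0 where there is no reading.
- manip.get_calibration(name): a dict with "fx", "fy", "cx", "cy" (pixels), "cam_to_world" (4x4, takes a point from camera to world coordinates). Camera axes: x right, y down, z forward; pixel columns grow to the right and rows downward; lengths in m; the calibration is good to about 2 mm. A picture is of the moment at which its call begins. get_calibration takes no time and is no camera call.
- manip.sign_off(): hands the job in; it is judged then, once.
Trained networks look in the newest picture that a camera, given by its name, has taken for a name from the list of things; names that differ only in an ending like _2 or _b are one class to them, and where a whole thing is asked for, a point or a joint stands for the part that bears it (a point fixed in the world has none). Each returns a list of dicts, best first, with "confidence" (0 to 1); they miss things now and then, are a little off and sometimes report something else, mostly with a low value. They report only what shows in the picture. A call takes as long as a camera call. They do not tell look-alikes from the thing itself.
- manip.search_frame(camera, thing): "box" ([centre column, centre row, width, height] in pixels, round what is visible of it).
- manip.trace(camera, thing): "mask" (420x560 bool, what is visible of it) and "box" ([centre column, centre row, width, height] in pixels, round what is visible of it).
- manip.place_of(camera, thing): "xy" ([column, row] in pixels: a listed point, or the origin of a listed thing).
The state is a dict: "clock": time; "qpos": joint angles; "dq": joint speeds; "effort": joint torques, N m; "position": TCP position; "eef_rot": TCP orientation; "ft_force": force on the tool from outside, world axes, zero at the start; "moment": the same for the moment, N m; "finger_gap": finger opening in m; "grasp_force": force on a finger pad.
Only numpy, scipy, OpenCV 4.12 (cv2) and the standard library are available. Lean on these libraries where they do the work, as an engineer would, in place of code of your own. Each camera call takes 0.05 s, during which the arm holds its last target. There are 200 camera calls.

## Working session

There is one attempt and no reset: what is moved stays moved. The work goes in short steps, Python scripts to look and compute and a tool call to move; the robot and the scene stay as the last step left them, time stands still between calls to the robot, and variables do not carry over. Pictures are saved under pics/ and viewed, at most 10 in all, crops included, and the job is handed in when it is done.

Besides the shell and the picture viewer there is one more tool, called after "Call:" as a command line: name --pt "numbers of a row" for each row, then --argument value for the rest. play_rows: Moves the arm, as the interface text tells. Its arguments: {"type":"object","properties":{"moves":{"type":"array"},"hand":{"type":"number"},"force":{"type":"number"}},"required":["moves"]}

```bash
mkdir -p pics; cat > h.py <<'E'
import numpy as np, cv2
from rig import manip
from scipy.spatial.transform import Rotation as R
def px2w(cam,uv,depth=None,z=None):
    c=manip.get_calibration(cam);T=np.array(c["cam_to_world"])
    r=np.array([(uv[0]-c["cx"])/c["fx"],(uv[1]-c["cy"])/c["fy"],1.0])
    if z is None: return T[:3,:3]@(r*depth)+T[:3,3]
    d=T[:3,:3]@r; return T[:3,3]+d*(z-T[2,3])/d[2]
def cloud(cam,D):
    c=manip.get_calibration(cam);T=np.array(c["cam_to_world"])
    v,u=np.mgrid[:D.shape[0],:D.shape[1]]
    P=np.stack([(u-c["cx"])/c["fx"]*D,(v-c["cy"])/c["fy"]*D,D],-1)
    return P@T[:3,:3].T+T[:3,3]
E
python3 - <<'E'
from h import *
s=manip.read_state();print({k:np.round(v,3) for k,v in s.items()}, manip.tips_ahead)
for c in("scene","top"):
    I,D=manip.grab_frame(c);cv2.imwrite(f"pics/{c}0.png",I[...,::-1]);np.save(f"{c}D.npy",D)
    k=manip.get_calibration(c);print(c,np.round(np.array(k["cam_to_world"]),3).tolist(),k["fx"])
Z={"flap_rail":.283,"support_left_knob":.062,"support_right_knob":.062,"flap_hinge":.08,"cabinet":0,"lamp":0,"instrument_corner":0,"flask":0,"amber_bottle":0,"white_bottle":0,"small_bottle":0,"spanner":0,"parts_tray":0,"screwdriver":0}
for n,z in Z.items():
    for c in("scene","top"):
        for d in manip.place_of(c,n)[:3]:
            if d["confidence"]>.2: print(n,c,round(d["confidence"],2),np.round(d["xy"]),np.round(px2w(c,d["xy"],z=z),3))
print(manip.read_state()["clock"])
E
```

```text
{'clock': np.float64(0.0), 'qpos': array([1.037, 0.259, 0.021, 1.334, 0.   , 1.418]), 'dq': array([-0.001,  0.002, -0.001, -0.001, -0.001,  0.001]), 'effort': array([ 3.0000e-03, -5.5967e+01,  3.4719e+01,  1.6000e-02, -0.0000e+00,
        0.0000e+00]), 'position': array([0.204, 0.51 , 0.256]), 'eef_rot': array([-5.940e-01, -3.084e+00,  2.000e-03]), 'ft_force': array([0.476, 0.565, 0.839]), 'moment': array([-0.017,  0.008, -0.01 ]), 'grasp_force': np.float64(0.0), 'finger_gap': np.float64(0.086)} 0.025
scene [[0.804, -0.257, 0.537, -0.149], [-0.595, -0.373, 0.712, -0.903], [0.018, -0.892, -0.453, 0.758], [0.0, 0.0, 0.0, 1.0]] 462.5035220662487
top [[-0.009, -0.99, 0.14, 0.362], [-1.0, 0.008, -0.01, 0.026], [0.009, -0.14, -0.99, 1.411], [0.0, 0.0, 0.0, 1.0]] 459.7410185821469
flap_rail scene 0.75 [325. 166.] [ 0.694 -0.027  0.283]
flap_rail top 0.85 [296. 144.] [ 0.696 -0.031  0.283]
flap_rail top 0.56 [232. 174.] [0.621 0.132 0.283]
support_left_knob scene 0.5 [278. 227.] [0.619 0.083 0.062]
support_left_knob top 0.64 [406. 258.] [ 0.415 -0.359  0.062]
support_left_knob top 0.51 [294.
[... 1166 characters left out ...]
tle scene 0.65 [216. 213.] [0.566 0.373 0.   ]
amber_bottle top 0.69 [162. 216.] [0.553 0.373 0.   ]
white_bottle scene 0.61 [330. 355.] [ 0.427 -0.366  0.   ]
white_bottle top 0.58 [405. 257.] [ 0.42  -0.373  0.   ]
small_bottle scene 0.44 [282. 227.] [0.696 0.16  0.   ]
small_bottle top 0.73 [230. 174.] [0.685 0.165 0.   ]
spanner scene 0.69 [214. 238.] [0.472 0.229 0.   ]
spanner top 0.71 [208. 246.] [0.46 0.23 0.  ]
parts_tray scene 0.81 [299. 330.] [ 0.423 -0.262  0.   ]
parts_tray top 0.65 [366. 261.] [ 0.41  -0.255  0.   ]
screwdriver scene 0.49 [225. 274.] [0.398 0.036 0.   ]
screwdriver top 0.63 [274. 265.] [0.399 0.027 0.   ]
screwdriver top 0.48 [210. 249.] [0.449 0.223 0.   ]
1.5
```

View pics/scene0.png

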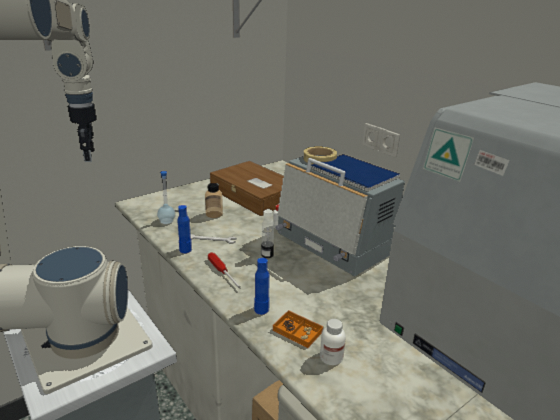

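View pics/top0.png

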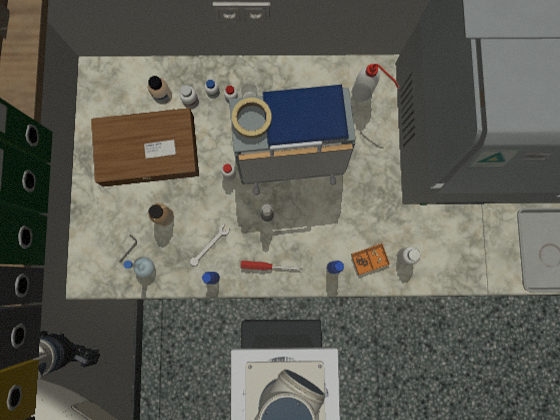

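Three lamp-like things: scene (266,257) / top (267,213) is clear glass on a dark base. The ones at scene (184,230) and (262,288) are blue look-alikes. The first fits the description and stands in front of the flap. I'll confirm with a crop and fit the cabinet pose from depth.

```bash
python3 - <<'E'
from h import *
I=cv2.imread("pics/scene0.png")
cv2.imwrite("pics/crop0.png",cv2.resize(I[145:275,230:380],None,fx=5,fy=4.6*1,interpolation=cv2.INTER_CUBIC))
for c in("scene","top"):
    D=np.load(f"{c}D.npy");W=cloud(c,D)
    for n in("flap_hinge","flap_rail","lamp","small_bottle","support_left_knob","support_right_knob","cabinet"):
        for d in manip.trace(c,n)[:3]:
            m=d["mask"]&(D>0)
            if m.sum()<5 or d["confidence"]<.3: continue
            P=W[m];print(c,n,round(d["confidence"],2),np.round(d["box"]),m.sum(),"med",np.round(np.median(P,0),3),"lo",np.round(np.percentile(P,3,axis=0),3),"hi",np.round(np.percentile(P,97,axis=0),3))
            np.save(f"{c}_{n}_{int(d['box'][0])}.npy",P)
# flap plane: normal ~ -x
D=np.load("sceneD.npy");W=cloud("scene",D).reshape(-1,3)
s=(W[:,2]>.1)&(W[:,2]<.22)&(W[:,0]>.58)&(W[:,0]<.8)&(W[:,1]>-.17)&(W[:,1]<.11)
P=W[s]
for _ in range(6):
    A=np.c_[P[:,1:],np.ones(len(P))];k=np.linalg.lstsq(A,P[:,0],rcond=None)[0]
    r=P[:,0]-A@k;print(len(P),np.round(k,4),r.std());P=P[abs(r)<max(2*r.std(),.003)]
print("yext",P[:,1].min(),P[:,1].max())
# rail
s=(W[:,2]>.265)&(W[:,2]<.295)&(W[:,0]>.6)&(W[:,0]<.74)&(W[:,1]>-.13)&(W[:,1]<.07)
for p in W[s][::6]: print(np.round(p,3))
E
```

```text
scene flap_hinge 0.97 [325. 206.  89.  98.] 5100 med [ 0.669 -0.052  0.176] lo [ 0.646 -0.179  0.089] hi [0.693 0.104 0.278]
scene flap_hinge 0.69 [267. 232.  16.  49.] 519 med [0.544 0.037 0.078] lo [0.534 0.029 0.011] hi [0.561 0.054 0.15 ]
scene flap_hinge 0.6 [341. 257.  16.  14.] 76 med [ 0.653 -0.152  0.067] lo [ 0.636 -0.159  0.05 ] hi [ 0.675 -0.137  0.073]
scene flap_rail 0.72 [322. 204.  89.  96.] 5024 med [ 0.669 -0.052  0.177] lo [ 0.647 -0.179  0.091] hi [0.692 0.103 0.273]
scene lamp 0.81 [260. 287.  17.  60.] 782 med [ 0.383 -0.161  0.076] lo [ 0.373 -0.169  0.002] hi [ 0.404 -0.122  0.15 ]
scene lamp 0.76 [266. 235.  14.  46.] 524 med [0.544 0.037 0.078] lo [0.534 0.029 0.009] hi [0.564 0.056 0.15 ]
scene lamp 0.72 [185. 230.  20.  49.] 525 med [0.358 0.201 0.077] lo [0.346 0.193 0.009] hi [0.377 0.215 0.15 ]
scene small_bottle 0.45 [275. 216.   1.  21.] 93 med [0.668 0.164 0.048] lo [0.565 0.043 0.004] hi [0.739 0.267 0.121]
scene support_left_knob 0.56 [283. 226.  11.   8.] 89 med [0.638 0.076 0.066] lo [0.609 0.07  0.044] hi [0.654 0.113 0.075]
scene support_right_
[... 2141 characters left out ...]
 ]
[0.686 0.02  0.281]
[ 0.689 -0.002  0.288]
[0.684 0.03  0.275]
[ 0.685 -0.002  0.285]
[ 0.692 -0.019  0.289]
[ 0.686 -0.001  0.282]
[ 0.687 -0.025  0.289]
[0.679 0.029 0.271]
[ 0.689 -0.015  0.283]
[ 0.691 -0.037  0.29 ]
[0.684 0.025 0.268]
[ 0.684 -0.04   0.289]
[0.709 0.005 0.266]
[ 0.691 -0.049  0.288]
[ 0.706 -0.002  0.266]
[ 0.688 -0.06   0.289]
[ 0.703 -0.013  0.267]
[ 0.693 -0.063  0.286]
[ 0.703 -0.018  0.265]
[ 0.691 -0.073  0.287]
[ 0.698 -0.089  0.291]
[ 0.689 -0.086  0.289]
[ 0.705 -0.036  0.265]
[ 0.691 -0.092  0.288]
[ 0.693 -0.095  0.285]
[ 0.697 -0.098  0.282]
[ 0.692 -0.092  0.276]
[ 0.692 -0.097  0.274]
[ 0.692 -0.094  0.27 ]
[ 0.697 -0.096  0.267]
[ 0.708 -0.116  0.265]
```

View pics/crop0.png

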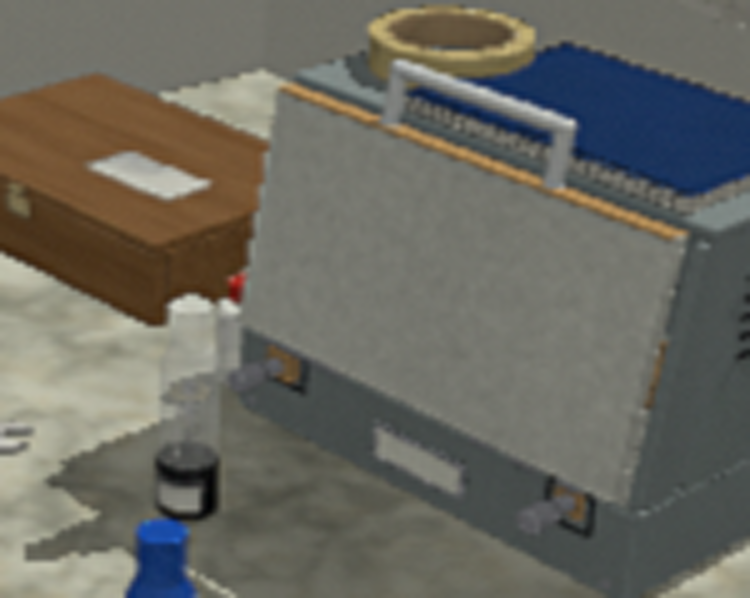

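The crop confirms it: clear glass with a dark base at crop (190,400), which is the loose lamp. Cabinet fit: origin about (0.659, -0.034), yaw 0.093. The lamp axis is at about (0.551, 0.0475). First I turn the tool to the cabinet's yaw and go above the lamp.

Call:
play_rows --pt "0 0 0 0 0 -0.9" --pt "0 0 0 0 0 -0.9" --pt "0 0 0 0 0 -0.9" --pt "0 0 0 0 0 -0.9" --pt "0 0 0 0 0 -0.9" --pt "-0.504 -0.821 0 0 0 0" --pt "-0.504 -0.821 0 0 0 0" --pt "-0.504 -0.821 0 0 0 0" --pt "-0.504 -0.821 0 0 0 0" --pt "-0.504 -0.821 0 0 0 0" --pt "-0.504 -0.821 0 0 0 0" --pt "-0.504 -0.821 0 0 0 0" --pt "-0.504 -0.821 0 0 0 0" --pt "-0.504 -0.821 0 0 0 0" --pt "-0.504 -0.821 0 0 0 0" --pt "-0.504 -0.821 0 0 0 0" --pt "-0.504 -0.821 0 0 0 0" --pt "-0.504 -0.821 0 0 0 0" --pt "-0.504 -0.821 0 0 0 0" --pt "-0.504 -0.821 0 0 0 0" --hand 75

```text
clock: 3.87
position: [0.5515, 0.0456, 0.2586]
eef_rot: [-0.142, 3.134, -0.001]
ft_force: [1.5, 0.7, 0.2]
finger_gap: 0.0748
grasp_force: 0.0
```

```bash
cat >> h.py <<'E'
PSI=.093;O=np.array([.659,-.034,0]);XC=np.array([np.cos(PSI),np.sin(PSI),0]);YC=np.array([-XC[1],XC[0],0]);ZC=np.array([0,0,1.])
def c2w(x,y,z): return O+x*XC+y*YC+z*ZC
def rot(tilt=0,rail=False):  # tool axes as columns
    z=-ZC*np.cos(tilt)+XC*np.sin(tilt)
    y=XC*np.cos(tilt)+ZC*np.sin(tilt) if rail else YC
    return R.from_matrix(np.c_[np.cross(y,z),y,z])
def go(p,Rt=None,grasp=False):
    """shift (units) in present tool axes to TCP target p (or grasp point target), and turn in units"""
    s=manip.read_state();Rc=R.from_rotvec(s["eef_rot"]);Rt=Rc if Rt is None else Rt
    p=np.array(p)-(.006*Rt.as_matrix()[:,2] if grasp else 0)
    d=Rc.inv().apply(p-s["position"])/.04;t=np.degrees((Rc.inv()*Rt).as_rotvec())/6
    print("t",round(float(s["clock"]),2),"pos",np.round(s["position"],4),"shift",np.round(d,3),"|",round(np.linalg.norm(d),2),"turn",np.round(t,3),"gap",round(float(s["finger_gap"]),4),"gf",round(float(s["grasp_force"]),1),"F",np.round(s["ft_force"],1))
E
python3 -c "
from h import *
go((.551,.0475,.105),rot(),True)"
```

```text
t 3.87 pos [0.5515 0.0456 0.2586] shift [0.026 0.052 3.689] | 3.69 turn [-0.007  0.046 -0.024] gap 0.0748 gf 0.0 F [1.5 0.7 0.2]
```

Call:
play_rows --pt "0 0 0.7 0 0 0" --pt "0 0 0.7 0 0 0" --pt "0 0 0.7 0 0 0" --pt "0 0 0.7 0 0 0" --pt "0 0 0.5 0 0 0" --pt "0 0 0.35 0 0 0" --pt "0 0 0 0 0 0"

```text
clock: 4.45
position: [0.5497, 0.0474, 0.1093]
eef_rot: [0.142, -3.138, -0.0]
ft_force: [-0.2, 0.2, 0.0]
finger_gap: 0.0749
grasp_force: 0.0
```

Call:
play_rows --pt "0 0 0 0 0 0" --pt "0 0 0 0 0 0" --pt "0 0 0 0 0 0" --pt "0 0 0 0 0 0" --pt "0 0 0 0 0 0" --pt "0 0 0 0 0 0" --hand 20 --force 25

```text
clock: 4.95
position: [0.5511, 0.0475, 0.1121]
eef_rot: [-0.142, 3.135, 0.0]
ft_force: [-0.3, 0.7, 6.1]
finger_gap: 0.0334
grasp_force: 24.4
```

```bash
python3 -c "
from h import *
go((.565,.245,.113),rot())"
```

```text
t 4.95 pos [0.5511 0.0475 0.1121] shift [-0.794  4.887 -0.021] | 4.95 turn [-0.001  0.032 -0.023] gap 0.0334 gf 24.4 F [-0.3  0.7  6.1]
```

Call:
play_rows --pt "0 0 -0.5 0 0 0" --pt "0 0 -0.5 0 0 0" --pt "-0.05 0.3 0 0 0 0" --pt "-0.1 0.6 0 0 0 0" --pt "-0.1 0.6 0 0 0 0" --pt "-0.1 0.6 0 0 0 0" --pt "-0.1 0.6 0 0 0 0" --pt "-0.1 0.6 0 0 0 0" --pt "-0.1 0.6 0 0 0 0" --pt "-0.1 0.6 0 0 0 0" --pt "-0.05 0.4 0 0 0 0" --pt "0 0 0 0 0 0" --pt "0 0 0.4 0 0 0" --pt "0 0 0.4 0 0 0" --pt "0 0 0.15 0 0 0" --pt "0 0 0 0 0 0"

```text
clock: 6.28
position: [0.5642, 0.2455, 0.1121]
eef_rot: [-0.142, 3.138, 0.001]
ft_force: [-0.5, -0.1, -0.9]
finger_gap: 0.0327
grasp_force: 25.1
```

```bash
python3 -c "
from h import *
go((.565,.245,.113),rot())"
```

```text
t 6.28 pos [0.5642 0.2455 0.1121] shift [-0.02  -0.015 -0.021] | 0.03 turn [ 0.004  0.003 -0.024] gap 0.0327 gf 25.1 F [-0.5 -0.1 -0.9]
```

Call:
play_rows --pt "0 0 0.04 0 0 0" --pt "0 0 0.03 0 0 0" --pt "0 0 0 0 0 0"

```text
clock: 6.53
position: [0.5648, 0.2454, 0.1114]
eef_rot: [-0.142, 3.136, 0.001]
ft_force: [-3.1, 0.2, 12.4]
finger_gap: 0.0329
grasp_force: 26.3
```

Call:
play_rows --pt "0 0 0 0 0 0" --pt "0 0 0 0 0 0" --pt "0 0 0 0 0 0" --pt "0 0 0 0 0 0" --pt "0 0 0 0 0 0" --pt "0 0 -0.5 0 0 0" --pt "0 0 -0.9 0 0 0" --pt "0 0 -0.9 0 0 0" --pt "0 0 -0.4 0 0 0" --hand 75

```text
clock: 7.28
position: [0.5651, 0.2457, 0.2218]
eef_rot: [-0.142, 3.134, 0.002]
ft_force: [0.2, 0.3, -0.5]
finger_gap: 0.0754
grasp_force: 0.0
```

```bash
python3 - <<'E'
from h import *
t=np.radians(33);Rt=rot(t);z=Rt.as_matrix()[:,2]
g=c2w(-.023,.115,.063)
go(g-z*.08,Rt,True)
I,D=manip.grab_frame("top");W=cloud("top",D)
for d in manip.trace("top","lamp"):
    P=W[d["mask"]&(D>0)]
    print(round(d["confidence"],2),np.round(d["box"]),np.round(np.median(P,0),3),np.round(np.percentile(P,[3,97],axis=0),3).tolist())
E
```

```text
t 7.28 pos [0.5651 0.2457 0.2218] shift [ 0.056 -4.306  2.164] | 4.82 turn [ 1.000e-03 -5.457e+00 -2.500e-02] gap 0.0754 gf 0.0 F [ 0.2  0.3 -0.5]
0.45 [201. 211.  16.  20.] [0.556 0.236 0.107] [[0.545, 0.227, -0.0], [0.573, 0.254, 0.151]]
0.45 [336. 268.  17.  12.] [ 0.388 -0.141  0.118] [[0.373, -0.157, 0.032], [0.403, -0.132, 0.151]]
```

Call:
play_rows --pt "0 -0.72 0 0 0 0" --pt "0 -0.72 0 0 0 0" --pt "0 -0.72 0 0 0 0" --pt "0 -0.72 0 0 0 0" --pt "0 -0.72 0 0 0 0" --pt "0.05 -0.7 0 0 0 0" --pt "0 0 0.3 0 -0.91 0" --pt "0 0 0.3 0 -0.91 0" --pt "0 0 0.3 0 -0.91 0" --pt "0 0 0.3 0 -0.91 0" --pt "0 0 0 0 -0.91 0" --pt "0 0 0 0 -0.91 0" --pt "0 0 0 0 0 0" --hand 45

```text
clock: 8.47
position: [0.58, 0.0748, 0.1665]
eef_rot: [-0.116, 2.569, 0.035]
ft_force: [-1.9, 0.4, -1.4]
finger_gap: 0.0452
grasp_force: 0.0
```

```bash
python3 - <<'E'
from h import *
t=np.radians(33);Rt=rot(t);z=Rt.as_matrix()[:,2]
g=c2w(-.023,.115,.063)
go(g-z*.06,Rt,True)
go(g,Rt,True)
# knob measurement
for c in("scene","top"):
    I,D=manip.grab_frame(c);W=cloud(c,D)
    for n in("support_left_knob","support_right_knob"):
        for d in manip.place_of(c,n)[:3]: print(c,n,round(d["confidence"],2),np.round(d["xy"]),np.round(px2w(c,d["xy"],z=.062),3))
print(c2w(-.02,.115,.062),c2w(-.02,-.115,.062))
# plane/lateral check: knob points from clouds near expected
    
for c in("scene","top"):
    W=cloud(c,np.load(f"{c}D.npy")).reshape(-1,3)-O
    C=np.c_[W@XC,W@YC,W[:,2]]
    for sy in(1,-1):
        m=(abs(C[:,1]-sy*.115)<.02)&(C[:,2]>.045)&(C[:,2]<.078)&(C[:,0]<-.012)&(C[:,0]>-.05)
        if m.sum(): print(c,sy,m.sum(),np.round(C[m].min(0),3),np.round(np.median(C[m],0),3),np.round(C[m].max(0),3))
E
```

```text
t 8.47 pos [0.58   0.0748 0.1665] shift [ 0.446 -0.017  1.144] | 1.23 turn [-0.007 -0.058 -0.024] gap 0.0452 gf 0.0 F [-1.9  0.4 -1.4]
t 8.47 pos [0.58   0.0748 0.1665] shift [ 0.437 -0.016  2.644] | 2.68 turn [-0.007 -0.058 -0.024] gap 0.0452 gf 0.0 F [-1.9  0.4 -1.4]
scene support_left_knob 0.58 [281. 227.] [0.625 0.077 0.062]
scene support_right_knob 0.53 [334. 257.] [ 0.643 -0.144  0.062]
top support_left_knob 0.47 [258. 187.] [0.629 0.074 0.062]
top support_right_knob 0.43 [336. 179.] [ 0.653 -0.159  0.062]
[0.62840684 0.07864572 0.062     ] [ 0.64976602 -0.15036036  0.062     ]
scene 1 43 [-0.041  0.107  0.058] [-0.032  0.112  0.067] [-0.012  0.123  0.073]
scene -1 46 [-0.035 -0.124  0.058] [-0.028 -0.118  0.067] [-0.012 -0.107  0.074]
top 1 49 [-0.041  0.108  0.06 ] [-0.029  0.116  0.067] [-0.012  0.124  0.076]
top -1 44 [-0.034 -0.121  0.058] [-0.025 -0.113  0.069] [-0.012 -0.105  0.076]
```

Call:
play_rows --pt "0.25 0 0.3 0 0 0" --pt "0.25 0 0.3 0 0 0" --pt "0 0 0.5 0 0 0" --pt "0 0 0.5 0 0 0" --pt "0 0 0.5 0 0 0" --pt "0 0 0.5 0 0 0" --pt "0 0 0 0 0 0" --pt "0 0 0 0 0 0"

```text
clock: 9.43
position: [0.6243, 0.0781, 0.0709]
eef_rot: [-0.116, 2.57, 0.034]
ft_force: [-0.9, 1.1, -1.0]
finger_gap: 0.045
grasp_force: 0.0
```

Call:
play_rows --pt "0 0 0 0 0 0" --pt "0 0 0 0 0 0" --pt "0 0 0 0 0 0" --pt "0 0 0 0 0 0" --pt "0 0 0 0 0 0" --hand 8 --force 60

```text
clock: 9.85
position: [0.6237, 0.0798, 0.0733]
eef_rot: [-0.119, 2.566, 0.038]
ft_force: [0.3, 8.1, -1.9]
finger_gap: 0.0143
grasp_force: 58.5
```

```bash
python3 - <<'E'
from h import *
s=manip.read_state();p=s["position"]
go(p-.110*XC)
E
```

```text
t 9.85 pos [0.6237 0.0798 0.0733] shift [ 2.310e+00  1.000e-03 -1.492e+00] | 2.75 turn [0. 0. 0.] gap 0.0143 gf 58.5 F [ 0.3  8.1 -1.9]
```

Call:
play_rows --pt "0.1 0 -0.065 0 0 0" --pt "0.231 0 -0.149 0 0 0" --pt "0.231 0 -0.149 0 0 0" --pt "0.231 0 -0.149 0 0 0" --pt "0.231 0 -0.149 0 0 0" --pt "0.231 0 -0.149 0 0 0" --pt "0.231 0 -0.149 0 0 0" --pt "0.231 0 -0.149 0 0 0" --pt "0.231 0 -0.149 0 0 0" --pt "0.231 0 -0.149 0 0 0" --pt "0.151 0 -0.098 0 0 0" --pt "0 0 0 0 0 0" --pt "0 0 0 0 0 0"

```text
clock: 10.93
position: [0.517, 0.0697, 0.0757]
eef_rot: [-0.12, 2.558, 0.039]
ft_force: [16.6, 12.5, -4.9]
finger_gap: 0.0136
grasp_force: 66.1
```

```bash
python3 - <<'E'
from h import *
go(manip.read_state()["position"])
E
```

```text
t 10.93 pos [0.517  0.0697 0.0757] shift [0. 0. 0.] | 0.0 turn [0. 0. 0.] gap 0.0136 gf 66.1 F [16.6 12.5 -4.9]
```

Call:
play_rows --pt "0 0 0 0 0 0" --pt "0 0 0 0 0 0" --pt "0 0 0 0 0 0" --pt "0 0 -0.4 0 0 0" --pt "0 0 -0.8 0 0 0" --pt "0 0 -0.8 0 0 0" --pt "0 0 0 0 0 0" --hand 45

```text
clock: 11.52
position: [0.4693, 0.0641, 0.1438]
eef_rot: [-0.116, 2.562, 0.033]
ft_force: [0.9, 0.8, 0.9]
finger_gap: 0.045
grasp_force: 0.0
```

```bash
python3 - <<'E'
from h import *
t=np.radians(33);Rt=rot(t);z=Rt.as_matrix()[:,2]
g=c2w(-.023,-.115,.062)
go(g-z*.06,Rt,True)
go(g,Rt,True)
I,D=manip.grab_frame("top");W=cloud("top",D).reshape(-1,3)-O
C=np.c_[W@XC,W@YC,W[:,2]]
for sy in(1,-1):
    m=(abs(C[:,1]-sy*.115)<.025)&(C[:,2]>.045)&(C[:,2]<.078)&(C[:,0]<-.012)&(C[:,0]>-.18)
    if m.sum(): print(sy,m.sum(),np.round(C[m].min(0),3),np.round(np.median(C[m],0),3),np.round(C[m].max(0),3))
E
```

```text
t 11.52 pos [0.4693 0.0641 0.1438] shift [-2.18  -5.749  2.216] | 6.54 turn [-0.023  0.011 -0.014] gap 0.045 gf 0.0 F [0.9 0.8 0.9]
t 11.52 pos [0.4693 0.0641 0.1438] shift [-2.178 -5.746  3.716] | 7.18 turn [-0.023  0.011 -0.014] gap 0.045 gf 0.0 F [0.9 0.8 0.9]
1 275 [-0.144  0.107  0.055] [-0.075  0.116  0.072] [-0.012  0.127  0.078]
-1 42 [-0.034 -0.122  0.063] [-0.025 -0.112  0.07 ] [-0.013 -0.105  0.077]
```

Call:
play_rows --pt "-0.242 -0.639 0.246 0 0 0" --pt "-0.242 -0.639 0.246 0 0 0" --pt "-0.242 -0.639 0.246 0 0 0" --pt "-0.242 -0.639 0.246 0 0 0" --pt "-0.242 -0.639 0.246 0 0 0" --pt "-0.242 -0.639 0.246 0 0 0" --pt "-0.242 -0.639 0.246 0 0 0" --pt "-0.242 -0.639 0.246 0 0 0" --pt "-0.242 -0.639 0.246 0 0 0" --pt "0 0 0 0 0 0"

```text
clock: 12.4
position: [0.6143, -0.1585, 0.1107]
eef_rot: [-0.113, 2.567, 0.031]
ft_force: [0.9, -1.0, 0.3]
finger_gap: 0.0454
grasp_force: 0.0
```

```bash
python3 - <<'E'
from h import *
go(c2w(-.023,-.115,.062),rot(np.radians(33)),True)
E
```

```text
t 12.4 pos [ 0.6143 -0.1585  0.1107] shift [-0.034  0.125  1.32 ] | 1.33 turn [-0.04  -0.037 -0.038] gap 0.0454 gf 0.0 F [ 0.9 -1.   0.3]
```

Call:
play_rows --pt "0 0.12 0.4 0 0 0" --pt "0 0 0.5 0 0 0" --pt "0 0 0.42 0 0 0" --pt "0 0 0 0 0 0" --pt "0 0 0 0 0 0"

```text
clock: 12.82
position: [0.6391, -0.146, 0.066]
eef_rot: [-0.116, 2.57, 0.036]
ft_force: [-0.3, -0.4, 0.0]
finger_gap: 0.0453
grasp_force: 0.0
```

Call:
play_rows --pt "0 0 0 0 0 0" --pt "0 0 0 0 0 0" --pt "0 0 0 0 0 0" --pt "0 0 0 0 0 0" --pt "0 0 0 0 0 0" --hand 8 --force 60

```text
clock: 13.23
position: [0.6397, -0.1493, 0.0688]
eef_rot: [-0.113, 2.567, 0.027]
ft_force: [-0.1, -11.1, -2.6]
finger_gap: 0.0146
grasp_force: 58.5
```

Call:
play_rows --pt "0.1 0 -0.065 0 0 0" --pt "0.231 0 -0.149 0 0 0" --pt "0.231 0 -0.149 0 0 0" --pt "0.231 0 -0.149 0 0 0" --pt "0.231 0 -0.149 0 0 0" --pt "0.231 0 -0.149 0 0 0" --pt "0.231 0 -0.149 0 0 0" --pt "0.231 0 -0.149 0 0 0" --pt "0.231 0 -0.149 0 0 0" --pt "0.231 0 -0.149 0 0 0" --pt "0.151 0 -0.098 0 0 0" --pt "0 0 0 0 0 0" --pt "0 0 0 0 0 0"

```text
clock: 14.32
position: [0.53, -0.1596, 0.0689]
eef_rot: [-0.114, 2.566, 0.026]
ft_force: [8.0, -12.8, -11.5]
finger_gap: 0.0138
grasp_force: 67.3
```

```bash
python3 - <<'E'
from h import *
go(manip.read_state()["position"])
E
```

```text
t 14.32 pos [ 0.53   -0.1596  0.0689] shift [0. 0. 0.] | 0.0 turn [0. 0. 0.] gap 0.0138 gf 67.3 F [  8.  -12.8 -11.5]
```

Call:
play_rows --pt "0 0 0 0 0 0" --pt "0 0 0 0 0 0" --pt "0 0 0 0 0 0" --pt "0 0 -0.4 0 0 0" --pt "0 0 -0.8 0 0 0" --pt "0 0 -0.8 0 0 0" --pt "0 0 -0.8 0 0.92 0" --pt "0 0 -0.8 0 0.92 0" --pt "0 0 -0.8 0 0.92 0" --pt "0 0 -0.8 0 0.92 0" --pt "0 0 -0.8 0 0.92 0" --pt "0 0 -0.8 0 0.92 0" --pt "0 0 0 0 0 0" --hand 45

```text
clock: 15.4
position: [0.427, -0.1667, 0.3152]
eef_rot: [-0.143, 3.129, -0.006]
ft_force: [-0.3, 0.9, -0.8]
finger_gap: 0.045
grasp_force: 0.0
```

```bash
python3 - <<'E'
from h import *
rail=c2w(-.206*np.sin(-.17),0,.08+.206*np.cos(.17))
print(rail)
go(rail+[0,0,.09],rot(0,True),True)
for c in("top","scene"):
    I,D=manip.grab_frame(c);W=cloud(c,D).reshape(-1,3)-O
    C=np.c_[W@XC,W@YC,W[:,2]]
    for sy in(1,-1):
        m=(abs(C[:,1]-sy*.115)<.025)&(C[:,2]>.045)&(C[:,2]<.078)&(C[:,0]<-.012)&(C[:,0]>-.18)
        if m.sum(): print(c,sy,m.sum(),np.round(np.percentile(C[m],2,axis=0),3),np.round(np.median(C[m],0),3),np.round(C[m].max(0),3))
    m=(C[:,2]>.272)&(C[:,2]<.3)&(C[:,0]>.0)&(C[:,0]<.06)&(abs(C[:,1])<.075)
    print("rail",m.sum(),np.round(np.percentile(C[m],[2,50,98],axis=0),3).tolist())
    m=(C[:,2]>.25)&(C[:,2]<.33)&(C[:,0]>.05)&(C[:,0]<.14)&(abs(C[:,1])<.05)
    print("behind",m.sum(),np.round(np.percentile(C[m],[2,50,98],axis=0),3).tolist())
    cv2.imwrite(f"pics/{c}1.png",I[...,::-1])
E
```

```text
[ 0.69370096 -0.03076347  0.28303046]
t 15.4 pos [ 0.427  -0.1667  0.3152] shift [-6.963  2.771 -1.546] | 7.65 turn [ 0.036  0.096 14.982] gap 0.045 gf 0.0 F [-0.3  0.9 -0.8]
top 1 279 [-0.141  0.107  0.061] [-0.075  0.116  0.071] [-0.012  0.127  0.078]
top -1 298 [-0.14  -0.123  0.058] [-0.073 -0.112  0.071] [-0.012 -0.103  0.078]
rail 241 [[0.027, -0.061, 0.275], [0.031, 0.003, 0.287], [0.038, 0.067, 0.292]]
behind 1284 [[0.051, -0.048, 0.257], [0.095, 0.0, 0.261], [0.138, 0.048, 0.266]]
scene 1 284 [-0.142  0.104  0.055] [-0.075  0.109  0.07 ] [-0.013  0.127  0.077]
scene -1 357 [-0.141 -0.126  0.055] [-0.077 -0.12   0.07 ] [-0.012 -0.103  0.078]
rail 179 [[0.026, -0.066, 0.274], [0.031, -0.005, 0.287], [0.036, 0.064, 0.291]]
behind 296 [[0.051, -0.048, 0.261], [0.105, -0.005, 0.263], [0.139, 0.046, 0.265]]
```

Call:
play_rows --pt "0 0 -0.103 0 0 1" --pt "0 0 -0.103 0 0 1" --pt "0 0 -0.103 0 0 1" --pt "0 0 -0.103 0 0 1" --pt "0 0 -0.103 0 0 1" --pt "0 0 -0.103 0 0 1" --pt "0 0 -0.103 0 0 1" --pt "0 0 -0.103 0 0 1" --pt "0 0 -0.103 0 0 1" --pt "0 0 -0.103 0 0 1" --pt "0 0 -0.103 0 0 1" --pt "0 0 -0.103 0 0 1" --pt "0 0 -0.103 0 0 1" --pt "0 0 -0.103 0 0 1" --pt "0 0 -0.103 0 0 1" --pt "0 0 0 0 0 0" --hand 40

```text
clock: 16.83
position: [0.4247, -0.1661, 0.3703]
eef_rot: [2.121, 2.309, 0.012]
ft_force: [-0.2, 0.9, -1.0]
finger_gap: 0.0398
grasp_force: 0.0
```

Call:
play_rows --pt "0.277 0.69 0 0 0 0" --pt "0.277 0.69 0 0 0 0" --pt "0.277 0.69 0 0 0 0" --pt "0.277 0.69 0 0 0 0" --pt "0.277 0.69 0 0 0 0" --pt "0.277 0.69 0 0 0 0" --pt "0.277 0.69 0 0 0 0" --pt "0.277 0.69 0 0 0 0" --pt "0.277 0.69 0 0 0 0" --pt "0.277 0.69 0 0 0 0" --pt "0 0 0 0 0 0" --pt "0 0 0 0 0 0"

```text
clock: 17.83
position: [0.6911, -0.0306, 0.3702]
eef_rot: [2.112, 2.322, 0.008]
ft_force: [-0.7, 0.1, -0.7]
finger_gap: 0.04
grasp_force: 0.0
```

```bash
python3 - <<'E'
from h import *
go(c2w(.0335,0,.287),rot(0,True),True)
E
```

```text
t 17.83 pos [ 0.6911 -0.0306  0.3702] shift [-0.014  0.019  1.931] | 1.93 turn [ 0.055 -0.012  0.014] gap 0.04 gf 0.0 F [-0.7  0.1 -0.7]
```

Call:
play_rows --pt "0 0 0.45 0 0 0" --pt "0 0 0.45 0 0 0" --pt "0 0 0.45 0 0 0" --pt "0 0 0.35 0 0 0" --pt "0 0 0.22 0 0 0" --pt "0 0 0 0 0 0"

```text
clock: 18.33
position: [0.6893, -0.0316, 0.2949]
eef_rot: [2.116, 2.317, 0.008]
ft_force: [-1.2, -0.6, -0.4]
finger_gap: 0.0402
grasp_force: 0.0
```

Call:
play_rows --pt "0 0 0 0 0 0" --pt "0 0 0 0 0 0" --pt "0 0 0 0 0 0" --pt "0 0 0 0 0 0" --pt "0 0 0 0 0 0" --hand 4 --force 30

```text
clock: 18.75
position: [0.6912, -0.0313, 0.2978]
eef_rot: [2.113, 2.313, 0.013]
ft_force: [1.3, -0.5, 7.5]
finger_gap: 0.0095
grasp_force: 29.7
```

```bash
python3 - <<'E'
from h import *
go(c2w(.0335,0,.287),rot(0,True),True)
p=manip.read_state()["position"]-[0,0,.006]-O; print("rail in cab",p@XC,p@YC,p[2])
# increments for lowering in cab frame (tool y = +x_c, z = down), 48 rows
N=54; u=np.linspace(0,1,N+1); th=1.741*(u-np.sin(2*np.pi*u)/(2*np.pi)*.6)
ph=th-.17; x=-.206*np.sin(ph); z=.08+.206*np.cos(ph)
d=np.c_[np.diff(x),-np.diff(z)]/.04
print(np.diff(th).max()*12)
for i in range(0,N,18): print([[0,round(a,2),round(b,2),0,0,0] for a,b in d[i:i+18]])
print(np.round(d,2).sum(0)-d.sum(0), d.sum(0))
E
```

```text
t 18.75 pos [ 0.6912 -0.0313  0.2978] shift [0.008 0.028 0.119] | 0.12 turn [ 0.111  0.008 -0.026] gap 0.0095 gf 29.7 F [ 1.3 -0.5  7.5]
rail in cab 0.03232452689151511 -0.00029982701804114704 0.2917640727635829
0.6184987851432187
[[0, np.float64(-0.07), np.float64(-0.01), 0, 0, 0], [0, np.float64(-0.07), np.float64(-0.01), 0, 0, 0], [0, np.float64(-0.07), np.float64(-0.01), 0, 0, 0], [0, np.float64(-0.07), np.float64(-0.01), 0, 0, 0], [0, np.float64(-0.08), np.float64(-0.01), 0, 0, 0], [0, np.float64(-0.09), np.float64(-0.01), 0, 0, 0], [0, np.float64(-0.09), np.float64(-0.01), 0, 0, 0], [0, np.float64(-0.1), np.float64(-0.01), 0, 0, 0], [0, np.float64(-0.11), np.float64(-0.0), 0, 0, 0], [0, np.float64(-0.12), np.float64(-0.0), 0, 0, 0], [0, np.float64(-0.13), np.float64(0.0), 0, 0, 0], [0, np.float64(-0.14), np.float64(0.01), 0, 0, 0], [0, np.float64(-0.15), np.float64(0.01), 0, 0, 0], [0, np.float64(-0.17), np.float64(0.02), 0, 0, 0], [0, np.float64(-0.18), np.float64(0.02), 0, 0, 0], [0, np.float64(-0.19), np.float64(0.03), 0, 0, 0], [0, np.float64(-0.2), np.float64(0.04), 0, 0, 
[... 1228 characters left out ...]
loat64(-0.04), np.float64(0.15), 0, 0, 0], [0, np.float64(-0.03), np.float64(0.14), 0, 0, 0], [0, np.float64(-0.02), np.float64(0.13), 0, 0, 0], [0, np.float64(-0.02), np.float64(0.12), 0, 0, 0], [0, np.float64(-0.02), np.float64(0.11), 0, 0, 0], [0, np.float64(-0.01), np.float64(0.1), 0, 0, 0], [0, np.float64(-0.01), np.float64(0.09), 0, 0, 0], [0, np.float64(-0.01), np.float64(0.09), 0, 0, 0], [0, np.float64(-0.0), np.float64(0.08), 0, 0, 0], [0, np.float64(-0.0), np.float64(0.07), 0, 0, 0], [0, np.float64(-0.0), np.float64(0.07), 0, 0, 0], [0, np.float64(-0.0), np.float64(0.07), 0, 0, 0], [0, np.float64(-0.0), np.float64(0.07), 0, 0, 0]]
[ 0.02128899 -0.01681047] [-6.02128899  5.07681047]
```

Call:
play_rows --pt "0 0 0 0 0 0" --pt "0 0 0 0 0 0" --pt "0 0 0.13 0 0 0" --pt "0 0 0 0 0 0" --hand 30

```text
clock: 19.08
position: [0.6906, -0.031, 0.2898]
eef_rot: [2.116, 2.316, 0.009]
ft_force: [-0.4, 0.7, -0.3]
finger_gap: 0.0301
grasp_force: 0.0
```

Call:
play_rows --pt "0 0 0 0 0 0" --pt "0 0 0 0 0 0" --pt "0 0 0 0 0 0" --pt "0 0 0 0 0 0" --pt "0 0 0 0 0 0" --hand 4 --force 35

```text
clock: 19.5
position: [0.6907, -0.0311, 0.2909]
eef_rot: [2.115, 2.315, 0.01]
ft_force: [0.6, 0.2, -2.9]
finger_gap: 0.0094
grasp_force: 34.1
```

Call:
play_rows --pt "0 -0.07 -0.01 0 0 0" --pt "0 -0.07 -0.01 0 0 0" --pt "0 -0.07 -0.01 0 0 0" --pt "0 -0.07 -0.01 0 0 0" --pt "0 -0.08 -0.01 0 0 0" --pt "0 -0.09 -0.01 0 0 0" --pt "0 -0.09 -0.01 0 0 0" --pt "0 -0.1 -0.01 0 0 0" --pt "0 -0.11 0 0 0 0"

```text
clock: 20.25
position: [0.6605, -0.0339, 0.294]
eef_rot: [2.115, 2.315, 0.01]
ft_force: [1.0, 0.0, 3.1]
finger_gap: 0.0097
grasp_force: 35.6
```

```bash
python3 - <<'E'
from h import *
go(c2w(.0,0,.287),rot(0,True),True)
p=manip.read_state()["position"]-[0,0,.006]-O; print("rail in cab",p@XC,p@YC,p[2])
I,D=manip.grab_frame("scene");cv2.imwrite("pics/low1.png",cv2.resize(I[120:300,220:400,::-1],None,fx=3.3,fy=3.3))
E
```

```text
t 20.25 pos [ 0.6605 -0.0339  0.294 ] shift [ 0.002 -0.038  0.026] | 0.05 turn [ 0.085 -0.    -0.029] gap 0.0097 gf 35.6 F [1.  0.  3.1]
rail in cab 0.0015108950927185413 -8.648506107421242e-05 0.28804139959767067
```

View pics/low1.png

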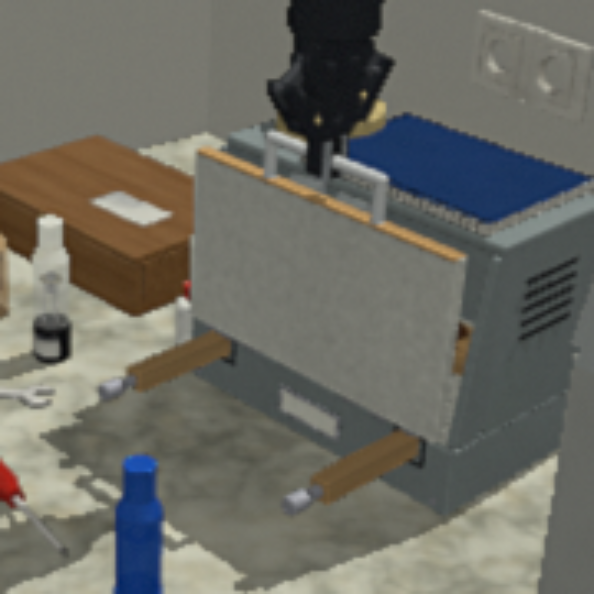

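The rail is gripped at crop (325,155), both supports are out with their knobs at (115,385) and (300,500), and the lamp stands clear at (50,290). I continue down the arc.

Call:
play_rows --pt "0 -0.12 0 0 0 0" --pt "0 -0.13 0 0 0 0" --pt "0 -0.14 0.01 0 0 0" --pt "0 -0.15 0.01 0 0 0" --pt "0 -0.17 0.02 0 0 0" --pt "0 -0.18 0.02 0 0 0" --pt "0 -0.19 0.03 0 0 0" --pt "0 -0.2 0.04 0 0 0" --pt "0 -0.2 0.05 0 0 0" --pt "0 -0.21 0.06 0 0 0" --pt "0 -0.22 0.07 0 0 0" --pt "0 -0.22 0.09 0 0 0"

```text
clock: 21.3
position: [0.5752, -0.0418, 0.2775]
eef_rot: [2.115, 2.314, 0.01]
ft_force: [-0.3, -2.8, 1.3]
finger_gap: 0.0095
grasp_force: 35.3
```

```bash
cat > st.py <<'E'
from h import *
s=manip.read_state()
p=s["position"]-[0,0,.006]-O; x,y,z=p@XC,p@YC,p[2]
print("t",round(float(s["clock"]),2),"rail in cab",np.round([x,y,z],4),"phi",round(float(np.arctan2(-x,z-.08)),3),"r",round(float(np.hypot(x,z-.08)),4),"F",np.round(s["ft_force"],1),"M",np.round(s["moment"],2),"gap",round(float(s["finger_gap"]),4),"gf",round(float(s["grasp_force"]),1))
E
python3 st.py
```

```text
t 21.3 rail in cab [-0.0841  0.      0.2715] phi 0.414 r 0.2092 F [-0.3 -2.8  1.3] M [-0.49 -0.33  0.06] gap 0.0095 gf 35.3
```

Call:
play_rows --pt "0 -0.22 0.1 0 0 0" --pt "0 -0.22 0.11 0 0 0" --pt "0 -0.22 0.13 0 0 0" --pt "0 -0.22 0.14 0 0 0" --pt "0 -0.21 0.15 0 0 0" --pt "0 -0.21 0.17 0 0 0" --pt "0 -0.2 0.18 0 0 0" --pt "0 -0.19 0.19 0 0 0" --pt "0 -0.18 0.19 0 0 0" --pt "0 -0.16 0.2 0 0 0" --pt "0 -0.15 0.2 0 0 0"

```text
clock: 22.22
position: [0.4889, -0.0496, 0.2058]
eef_rot: [2.115, 2.314, 0.01]
ft_force: [2.5, -2.3, -2.3]
finger_gap: 0.0097
grasp_force: 35.5
```

```bash
python3 st.py
```

```text
t 22.22 rail in cab [-0.1708  0.0003  0.1998] phi 0.959 r 0.2086 F [ 2.5 -2.3 -2.3] M [-0.6  -0.71 -0.02] gap 0.0097 gf 35.5
```

Call:
play_rows --pt "0 -0.14 0.2 0 0 0" --pt "0 -0.12 0.2 0 0 0" --pt "0 -0.11 0.2 0 0 0" --pt "0 -0.1 0.2 0 0 0" --pt "0 -0.09 0.19 0 0 0" --pt "0 -0.07 0.19 0 0 0" --pt "0 -0.06 0.18 0 0 0" --pt "0 -0.05 0.17 0 0 0" --pt "0 -0.04 0.16 0 0 0" --pt "0 -0.04 0.15 0 0 0" --pt "0 -0.03 0.14 0 0 0" --pt "0 -0.02 0.13 0 0 0" --pt "0 -0.02 0.12 0 0 0" --pt "0 -0.02 0.11 0 0 0" --pt "0 -0.01 0.1 0 0 0" --pt "0 0 0 0 0 0"

```text
clock: 23.55
position: [0.4533, -0.0527, 0.107]
eef_rot: [2.116, 2.315, 0.008]
ft_force: [-2.3, -5.3, -0.8]
finger_gap: 0.0097
grasp_force: 36.5
```

```bash
python3 st.py
```

```text
t 23.55 rail in cab [-0.2066  0.0005  0.101 ] phi 1.469 r 0.2076 F [-2.3 -5.3 -0.8] M [-0.96  0.32  0.02] gap 0.0097 gf 36.5
```

Near level; I creep down and watch the vertical force.

Call:
play_rows --pt "0 0 0.09 0 0 0" --pt "0 0 0.09 0 0 0" --pt "0 0 0.08 0 0 0" --pt "0 0 0.06 0 0 0" --pt "0 0 0 0 0 0" --pt "0 0 0 0 0 0"

```text
clock: 24.05
position: [0.4525, -0.0527, 0.0943]
eef_rot: [2.117, 2.316, 0.005]
ft_force: [-6.0, -7.0, -1.4]
finger_gap: 0.0097
grasp_force: 36.7
```

```bash
python3 st.py; python3 - <<'E'
from h import *
for c in("top","scene"):
    I,D=manip.grab_frame(c);W=cloud(c,D).reshape(-1,3)-O
    C=np.c_[W@XC,W@YC,W[:,2]]
    for a,b in((-.05,-.02),(-.16,-.13)):
        m=(C[:,0]>a)&(C[:,0]<b)&(abs(C[:,1])<.14)&(abs(C[:,1])>.09)&(C[:,2]>.05)&(C[:,2]<.13)
        print(c,a,m.sum(),np.round(np.median(C[m],0),4))
E
```

```text
t 24.05 rail in cab [-0.2073  0.0006  0.0883] phi 1.531 r 0.2075 F [-6.  -7.  -1.4] M [-1.19  1.04  0.01] gap 0.0097 gf 36.7
top -0.05 340 [-0.0352 -0.0001  0.0883]
top -0.16 268 [-0.1443  0.1026  0.0924]
scene -0.05 158 [-0.0352 -0.1016  0.0901]
scene -0.16 134 [-0.1473 -0.1123  0.0941]
```

Call:
play_rows --pt "0 0 0.06 0 0 0" --pt "0 0 0.05 0 0 0" --pt "0 0 0.05 0 0 0" --pt "0 0 0.04 0 0 0" --pt "0 0 0 0 0 0"

```text
clock: 24.57
position: [0.4524, -0.0527, 0.0862]
eef_rot: [2.117, 2.316, 0.005]
ft_force: [-5.8, -7.3, -1.9]
finger_gap: 0.0092
grasp_force: 36.9
```

```bash
python3 st.py; python3 - <<'E'
from h import *
for c in("top","scene"):
    I,D=manip.grab_frame(c);W=cloud(c,D).reshape(-1,3)-O
    C=np.c_[W@XC,W@YC,W[:,2]]
    for a,b in((-.05,-.02),(-.16,-.13)):
        m=(C[:,0]>a)&(C[:,0]<b)&(abs(C[:,1])<.14)&(abs(C[:,1])>.09)&(C[:,2]>.05)&(C[:,2]<.13)
        print(c,a,m.sum(),np.round(np.median(C[m],0),4))
E
```

```text
t 24.57 rail in cab [-0.2075  0.0006  0.0802] phi 1.57 r 0.2075 F [-5.8 -7.3 -1.9] M [-1.24  1.2   0.04] gap 0.0092 gf 36.9
top -0.05 340 [-0.0351 -0.0002  0.0868]
top -0.16 259 [-0.1443  0.1034  0.0863]
scene -0.05 166 [-0.0348 -0.102   0.0887]
scene -0.16 141 [-0.1465 -0.1118  0.0884]
```

Call:
play_rows --pt "0 0 0.03 0 0 0" --pt "0 0 0.03 0 0 0" --pt "0 0 0 0 0 0" --pt "0 0 0 0 0 0" --pt "0 0 0 0 0 0"

```text
clock: 25.08
position: [0.4524, -0.0527, 0.0848]
eef_rot: [2.117, 2.316, 0.005]
ft_force: [-10.8, -5.5, 11.0]
finger_gap: 0.0091
grasp_force: 38.0
```

```bash
python3 st.py
```

```text
t 25.08 rail in cab [-0.2074  0.0006  0.0788] phi 1.577 r 0.2074 F [-10.8  -5.5  11. ] M [-1.04  1.84  0.06] gap 0.0091 gf 38.0
```

Call:
play_rows --pt "0 0 0 0 0 0" --pt "0 0 0 0 0 0" --pt "0 0 0 0 0 0" --pt "0 0 0 0 0 0" --hand 24

```text
clock: 25.42
position: [0.4545, -0.0522, 0.0849]
eef_rot: [2.115, 2.315, 0.011]
ft_force: [-0.2, -0.4, 0.3]
finger_gap: 0.0238
grasp_force: 0.0
```

Call:
play_rows --pt "0 0 -0.2 0 0 0" --pt "0 0 -0.4 0 0 0" --pt "0 0 -0.6 0 0 0" --pt "0 0 -0.8 0 0 0" --pt "0 0 -0.8 0 0 0" --pt "0 0 -0.8 0 0 0" --pt "0 0 0 0 0 0"

```text
clock: 26.0
position: [0.455, -0.053, 0.2352]
eef_rot: [2.109, 2.309, 0.017]
ft_force: [1.5, -0.1, -0.6]
finger_gap: 0.0238
grasp_force: 0.0
```

```bash
python3 - <<'E'
from h import *
go((.565,.245,.24),rot(0))
for c in("top","scene"):
    I,D=manip.grab_frame(c);Wd=cloud(c,D);W=Wd.reshape(-1,3)-O
    C=np.c_[W@XC,W@YC,W[:,2]]
    for a,b in((-.05,-.02),(-.16,-.13)):
        for sy in(1,-1):
            m=(C[:,0]>a)&(C[:,0]<b)&(sy*C[:,1]<.14)&(sy*C[:,1]>.09)&(C[:,2]>.05)&(C[:,2]<.13)
            print(c,a,sy,m.sum(),np.round(np.median(C[m],0),4))
    for d in manip.trace(c,"lamp"):
        P=Wd[d["mask"]&(D>0)]
        print(c,round(d["confidence"],2),np.round(d["box"]),np.round(np.median(P,0),3),np.round(np.percentile(P,[3,97],axis=0),3).tolist())
    m=(W[:,2]>.05)&(W[:,2]<.145)&(abs(W[:,0]+O[0]-.565)<.04)&(abs(W[:,1]+O[1]-.245)<.04)
    print("lamp pts",m.sum(),np.round(np.percentile(W[m]+O,[2,50,98],axis=0),3).tolist())
E
```

```text
t 26.0 pos [ 0.455  -0.053   0.2352] shift [ 7.172  3.413 -0.084] | 7.94 turn [  0.106   0.153 -15.025] gap 0.0238 gf 0.0 F [ 1.5 -0.1 -0.6]
top -0.05 1 173 [-0.0352  0.1149  0.0861]
top -0.05 -1 169 [-0.0348 -0.1153  0.0867]
top -0.16 1 178 [-0.1451  0.1148  0.0858]
top -0.16 -1 0 [nan nan nan]
top 0.51 [200. 209.  17.  22.] [0.557 0.238 0.113] [[0.546, 0.228, 0.01], [0.574, 0.257, 0.152]]
top 0.45 [211. 278.  15.  11.] [0.362 0.206 0.114] [[0.345, 0.195, 0.003], [0.379, 0.231, 0.152]]
lamp pts 117 [[0.546, 0.228, 0.055], [0.555, 0.236, 0.11], [0.577, 0.258, 0.143]]
scene -0.05 1 80 [-0.0353  0.1167  0.0886]
scene -0.05 -1 106 [-0.0359 -0.1159  0.0883]
scene -0.16 1 88 [-0.1449  0.114   0.0882]
scene -0.16 -1 127 [-0.1452 -0.1143  0.0873]
scene 0.73 [185. 232.  11.  52.] [0.358 0.2   0.077] [[0.346, 0.193, 0.007], [0.377, 0.215, 0.151]]
scene 0.7 [261. 286.  16.  56.] [ 0.382 -0.161  0.077] [[0.373, -0.169, 0.003], [0.404, -0.142, 0.15]]
scene 0.67 [236. 210.  12.  45.] [0.557 0.233 0.074] [[0.547, 0.226, 0.007], [0.575, 0.254, 0.15]]
lamp pts 267 [[0.547, 0.224, 0.052], [0.557, 0.233, 0.095], [0.575, 0.252, 0.141]]
  return _methods._mean(a, axis=axis, dtype=dtype,
  ret = um.true_divide(
```

Call:
play_rows --pt "0.717 0.341 0 0.1 0.15 0" --pt "0.717 0.341 0 0 0 0" --pt "0.717 0.341 0 0 0 0" --pt "0.717 0.341 0 0 0 0" --pt "0.717 0.341 0 0 0 0" --pt "0.717 0.341 0 0 0 0" --pt "0.717 0.341 0 0 0 0" --pt "0.717 0.341 0 0 0 0" --pt "0.717 0.341 0 0 0 0" --pt "0.717 0.341 0 0 0 0" --pt "0 0 0 0 0 0" --pt "0 0 0 0 0 0" --hand 75

```text
clock: 27.2
position: [0.5628, 0.2466, 0.2308]
eef_rot: [-2.107, -2.311, -0.01]
ft_force: [0.1, -0.7, -0.2]
finger_gap: 0.075
grasp_force: 0.0
```

```bash
python3 - <<'E'
from h import *
go((.565,.245,.1115),rot(0,True))
E
```

```text
t 27.2 pos [0.5628 0.2466 0.2308] shift [-0.091  0.066  2.982] | 2.98 turn [-0.047 -0.145 -0.005] gap 0.075 gf 0.0 F [ 0.1 -0.7 -0.2]
```

Call:
play_rows --pt "-0.09 0.06 0.5 -0.05 -0.14 0" --pt "0 0 0.6 0 0 0" --pt "0 0 0.6 0 0 0" --pt "0 0 0.6 0 0 0" --pt "0 0 0.4 0 0 0" --pt "0 0 0.26 0 0 0" --pt "0 0 0 0 0 0" --pt "0 0 0 0 0 0"

```text
clock: 27.87
position: [0.566, 0.2417, 0.1145]
eef_rot: [2.119, 2.318, 0.004]
ft_force: [0.1, -0.1, 0.8]
finger_gap: 0.0751
grasp_force: 0.0
```

Call:
play_rows --pt "0 0 0 0 0 0" --pt "0 0 0 0 0 0" --pt "0 0 0 0 0 0" --pt "0 0 0 0 0 0" --pt "0 0 0 0 0 0" --pt "0 0 0 0 0 0" --hand 20 --force 25

```text
clock: 28.37
position: [0.5665, 0.2425, 0.1157]
eef_rot: [2.117, 2.317, 0.008]
ft_force: [-0.7, -0.8, 6.7]
finger_gap: 0.0338
grasp_force: 24.7
```

```bash
python3 - <<'E'
from h import *
g=c2w(-.085,.03,.24)
go(g,rot(0,True))
E
```

```text
t 28.37 pos [0.5665 0.2425 0.1157] shift [-6.345 -0.43  -3.119] | 7.08 turn [ 0.052 -0.014 -0.026] gap 0.0338 gf 24.7 F [-0.7 -0.8  6.7]
```

Call:
play_rows --pt "0 0 -0.3 0 0 0" --pt "0 0 -0.6 0 0 0" --pt "0 0 -0.6 0 0 0" --pt "0 0 -0.6 0 0 0" --pt "0 0 -0.6 0 0 0" --pt "0 0 -0.4 0 0 0" --pt "-0.35 -0.02 0 0 0 0" --pt "-0.6 -0.04 0 0 0 0" --pt "-0.7 -0.05 0 0 0 0" --pt "-0.7 -0.05 0 0 0 0" --pt "-0.7 -0.05 0 0 0 0" --pt "-0.7 -0.05 0 0 0 0" --pt "-0.7 -0.05 0 0 0 0" --pt "-0.7 -0.05 0 0 0 0" --pt "-0.65 -0.04 0 0 0 0" --pt "-0.4 -0.03 0 0 0 0" --pt "-0.15 0 0 0 0 0" --pt "0 0 0 0 0 0" --pt "0 0 0 0 0 0"

```text
clock: 29.95
position: [0.5712, -0.0124, 0.2377]
eef_rot: [2.119, 2.318, 0.005]
ft_force: [-0.7, 0.4, -2.4]
finger_gap: 0.0347
grasp_force: 25.7
```

```bash
python3 - <<'E'
from h import *
go(c2w(-.085,.03,.2027),rot(0,True))
E
```

```text
t 29.95 pos [ 0.5712 -0.0124  0.2377] shift [0.006 0.009 0.876] | 0.88 turn [ 0.029 -0.015 -0.034] gap 0.0347 gf 25.7 F [-0.7  0.4 -2.4]
```

Call:
play_rows --pt "0 0 0.2 0 0 0" --pt "0 0 0.2 0 0 0" --pt "0 0 0.2 0 0 0" --pt "0 0 0.12 0 0 0" --pt "0 0 0.06 0 0 0" --pt "0 0 0 0 0 0" --pt "0 0 0 0 0 0"

```text
clock: 30.53
position: [0.5716, -0.0121, 0.207]
eef_rot: [2.118, 2.318, 0.005]
ft_force: [-0.1, -0.5, -1.5]
finger_gap: 0.0338
grasp_force: 25.7
```

```bash
python3 - <<'E'
from h import *
go(c2w(-.085,.03,.2027),rot(0,True))
I,D=manip.grab_frame("scene");cv2.imwrite("pics/place1.png",cv2.resize(I[120:300,220:400,::-1],None,fx=3.3,fy=3.3))
E
```

```text
t 30.53 pos [ 0.5716 -0.0121  0.207 ] shift [0.002 0.    0.107] | 0.11 turn [ 0.034 -0.011 -0.025] gap 0.0338 gf 25.7 F [-0.1 -0.5 -1.5]
```

View pics/place1.png

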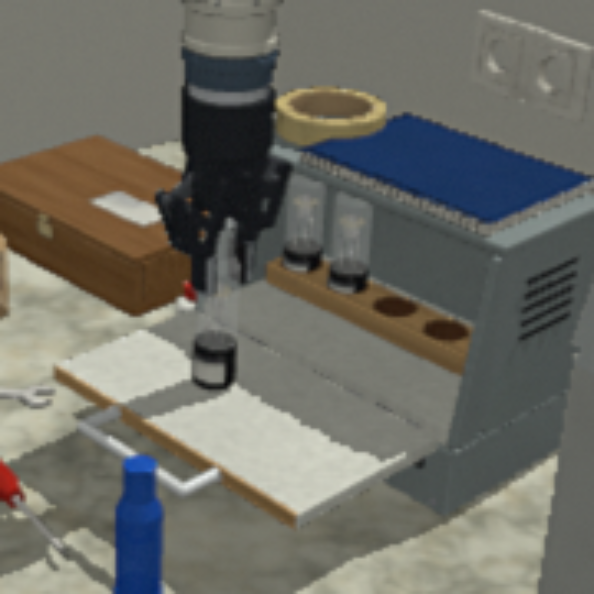

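The flap is level, and the held lamp is upright just above it, with its base at crop (213,360). I lower the last few mm in small steps.

Call:
play_rows --pt "0 0 0.05 0 0 0" --pt "0 0 0.04 0 0 0" --pt "0 0 0 0 0 0" --pt "0 0 0 0 0 0"

```text
clock: 30.92
position: [0.5715, -0.0123, 0.2034]
eef_rot: [2.118, 2.318, 0.005]
ft_force: [0.9, 0.3, -1.7]
finger_gap: 0.034
grasp_force: 25.7
```

Call:
play_rows --pt "0 0 0.03 0 0 0" --pt "0 0 0.02 0 0 0" --pt "0 0 0 0 0 0" --pt "0 0 0 0 0 0"

```text
clock: 31.25
position: [0.5717, -0.0123, 0.2022]
eef_rot: [2.117, 2.317, 0.006]
ft_force: [-1.3, 0.1, 6.0]
finger_gap: 0.0337
grasp_force: 26.5
```

Touchdown (+6 N). Release and withdraw upward.

Call:
play_rows --pt "0 0 0 0 0 0" --pt "0 0 0 0 0 0" --pt "0 0 0 0 0 0" --pt "0 0 0 0 0 0" --pt "0 0 0 0 0 0" --pt "0 0 -0.3 0 0 0" --pt "0 0 -0.7 0 0 0" --pt "0 0 -0.8 0 0 0" --pt "0 0 -0.8 0 0 0" --pt "0 0 -0.8 0 0 0" --pt "0 0 0 0 0 0" --pt "0 0 0 0 0 0" --hand 75

```text
clock: 32.25
position: [0.5716, -0.0126, 0.3392]
eef_rot: [2.116, 2.316, 0.009]
ft_force: [0.6, 0.6, 0.1]
finger_gap: 0.075
grasp_force: 0.0
```

```bash
python3 - <<'E'
from h import *
I,D=manip.grab_frame("scene");cv2.imwrite("pics/end.png",cv2.resize(I[120:300,220:400,::-1],None,fx=3.3,fy=3.3))
W=cloud("scene",D).reshape(-1,3)-O;C=np.c_[W@XC,W@YC,W[:,2]]
for a,b in((.095,.13),(.2,.235)):
    m=(abs(C[:,0]+.085)<.03)&(abs(C[:,1]-.03)<.03)&(C[:,2]>a)&(C[:,2]<b);print(m.sum(),np.round(np.median(C[m],0),4))
for a in(-.035,-.145):
    m=(abs(C[:,0]-a)<.015)&(abs(abs(C[:,1])-.11)<.025)&(C[:,2]>.05)&(C[:,2]<.13);print(a,np.round(np.median(C[m],0),4))
E
```

```text
156 [-0.0987  0.0198  0.1131]
120 [-0.0954  0.0244  0.2147]
-0.035 [-0.0372 -0.103   0.0886]
-0.145 [-0.1459 -0.0907  0.0878]
```

View pics/end.png

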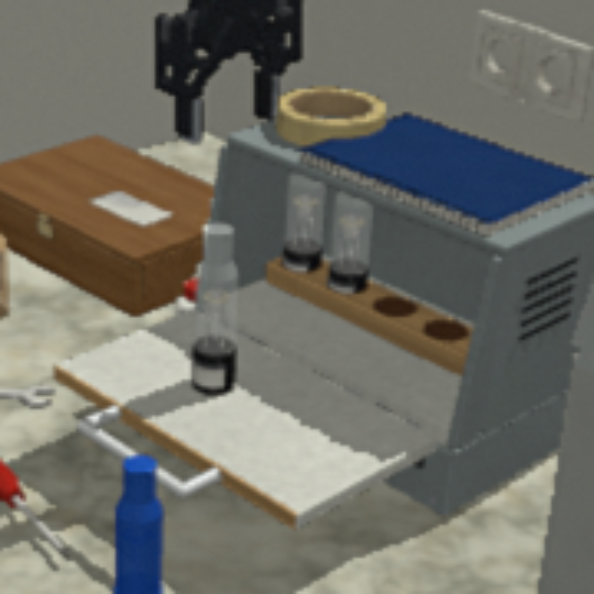

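The lamp stands upright on the level flap, base at crop (213,365), well in from the edges, and the gripper is clear. I hand the job in.

```bash
python3 -c "
from rig import manip
print(manip.sign_off())"
```

```text
the job is handed in; nothing more can be done
None
```

I handed the job in at about 32 s: both supports are fully out, the flap was lowered under control and lies level on them, and the lamp stands upright well in from the edges; sign-off returned no verdict, and I didn't re-measure the bystanders at the end.

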